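Zero a field probe, then hold it centred in the bore of a coil

TASK

Take the magnetic-field probe pen out of its post holder and zero it first: gently dip its stem at least two thirds of the way down the hole of the steel zero-field chamber and keep it there for a good second. Then lower the stem down the bore of the copper coil, the pen never touching the coil, until the tip is halfway down the bore, and finish while still holding the pen there in the gripper, upright, still and centred. Leave everything else on the bench where it stands.

Things in the scene. Friction and masses are not known exactly. Their poses are not given: they have to be found in the camera images.
- probe: loose round magnetic-field probe pen, 0.06-0.13 kg. Origin: centre of the stem's flat end (the tip); z runs up its axis. From the tip up: aluminium stem diameter 8, 0-95; steel collar diameter 24, 95-100; light grey handle diameter 20, 100-172 (end). Starts upright in the post holder, collar on its rim, tip 15 above the bench. Grip the handle in any direction.
- holder: fixed post holder in which the pen starts: plain aluminium tube, outer diameter 25, bore 13, its rim 110 above the bench; slotted base 78 (x) by 26 (y) by 9; a thumbscrew sticks out 28 from the axis to +y, 80 to 96 above the bench. Origin: on the tube's axis at bench height; z up.
- chamber: fixed zero-field chamber: thick plain steel cylinder diameter 38, 80 high, on a round foot diameter 60, 8 high, with one blind upright hole in its top, diameter 12, 60 deep. Origin: on its axis at bench height; z up.
- chamber_mouth (a point): centre of the mouth of the zero-field chamber's hole, in the plane of its top face, 80 above the bench; z up.
- coil: fixed coil, 110 high: copper winding (diameter 74) between off-white flanges (diameter 84) on an aluminium plate 120 (x) by 90 (y) by 10, terminal block (to 40 high) at its -x end. Upright dark-lined bore diameter 20 down its axis, 100 deep, open at the top, closed below by the plate. Origin: on the axis at bench height; z up.
- coil_mouth (a point): centre of the bore's mouth in the plane of the coil's top flange, 110 above the bench; z up.
- coil_mid (a point): point on the bore's axis halfway down it, 50 below the mouth, 60 above the bench; with the tip here the pen's collar is 45 above the top flange; z up.
- lens_tube: short open dark grey lens tube standing on end, outer diameter 30.4, 38 high, a lens across it inside. Loose bystander; origin at the centre of its underside.
- lens_case: round white flat lens box, diameter 50, 21 high. Loose bystander; origin at the centre of its underside.
- screw_tray: shallow grey two-compartment tray of screws, 70 (its x) by 100 (its y) by 22 high. Loose bystander; origin at the centre of its underside.
- ball_driver: ball-end hex driver lying down along its own x, 155 long, dark handle 22 thick to -x, thin shaft to +x. Loose bystander; origin at the centre of its underside (of its length).
- pedestal_post: solid steel post standing on its round foot, foot diameter 32, post diameter 25.4, 62 high. Loose bystander; origin at the centre of its underside.
- mirror_mount: square black mirror mount (46 by 46) on a post and slotted base, 112 high overall, base 78 by 26 along its own x. Loose bystander; origin at the centre of its underside.
- iris: round black iris (diameter 44) on a post and slotted base, 111 high overall, base 78 by 26 along its own x. Loose bystander; origin at the centre of its underside.

How it is judged:
On the way:
1. the stem stays at least about two thirds (38 mm) down the zero-field chamber's hole for a second (z of probe in the frame of chamber_mouth below -0.038 m and horizontal distance between probe and chamber_mouth below 0.005 m), for 1 s.
At the end, for the whole second after the job is handed in: The pen is held by the fingers (over 1 N) with its tip within 6 mm of halfway down the coil's bore and within 3 mm of the bore's axis, its axis within 0.07 rad of vertical, at rest (below 10 mm/s and 0.1 rad/s), and nothing of it touching the coil (horizontal distance between probe and coil_mid below 0.003 m and z of probe in the frame of coil_mid between -0.006 and 0.006 m and angle between probe's own z axis and vertical below 0.07 rad and linear speed of probe below 0.01 m/s and angular speed of probe below 0.1 rad/s and contact force between the fingers and probe above 1 N and contact force between probe and coil below 0.1 N); the arm keeps its last pose, push and grip.
It fails at once if the pen touches the coil (over 0.3 N) (contact force between probe and coil above 0.3 N).
It fails at once if the pen is pushed against the zero-field chamber with more than 15 N (contact force between probe and chamber above 15 N).
It fails at once if a bystander on the bench is shifted by more than 20 mm (distance of any of lens_tube, lens_case, screw_tray, ball_driver, pedestal_post, mirror_mount, iris from where it was at the start of the episode above 0.02 m).
It also fails if it takes over 70 s, if anything falls off the work surface, if the arm or the gripper's body presses on something with over 40 N, if the wrist force passes 120 N, or if a joint passes its speed limit or range.

ROBOT

A 6-joint arm with a two-finger parallel gripper is mounted at the origin on the work surface. World frame = base frame: x ahead of the robot, y to its left, z up, the work surface at z = 0. Lengths are in m, angles in rad, forces in N, time in s.
With the tool pointing down it reaches from about 0.35 to 0.775 m from the base axis. Payload 7.3 kg.
Tool frame: the origin (TCP) lies on the front face of the gripper's body, between the roots of the fingers; the fingertips stand 66 mm ahead of it and the grasp point (between the pads) lies 47 mm ahead of it; z points along the fingers, y is the direction in which the jaws open and shut (so a half turn about z gives the same grasp; the last joint's range is limited). The gripper opens to 92 mm and grips with 3 to 60 N. Pads are 19 mm wide; open, the fingers measure 130 mm over their backs; the gripper's body (75 mm by 190 mm) begins 47 mm behind the grasp point.
Start: joints at [1.081, 0.342, 1.524, -0, 1.275, -0.146], TCP at [0.177, 0.494, 0.292] pointing down, gripper open.
Joint ranges: [-2.53, 2.53], [-0.77, 2.02], [0.04, 2.7], [-1, 4.14], [0.28, 2.66], [-3.11, 3.11]. Speed limits (rad/s): [2.57, 2.57, 3.14, 3.14, 3.14, 3.14].

INTERFACE

Orientations are given as [roll, pitch, yaw] about the fixed x, y, z axes, in that order (R = Rz(yaw) Ry(pitch) Rx(roll)).
In Python, from cell import observe, read_camera, hand_in, search_frame, tip_of gives the robot as it stands. The module is installed in compiled form; this text tells all that it offers.
- The arm moves only by the tool apply_moves, never from a script. Its argument "motion" is a list of rows, each an object with "offset": the shift along the tool's x, y, z in mm, a list of three; "rotation": the turn, a rotation vector about the tool's x, y, z in rad, a list of three. In form: [{"offset": [x, y, z], "rotation": [rx, ry, rz]}, ...]. A call has 1 to 12 rows; each row shifts and turns the pose as measured when the row begins, along the tool's axes as they then stand; what a row does not reach is not made up. A row lasts 1/12 s, in which the tool goes at most 41.7 mm and 7.16 degrees, less where a joint would pass 70% of its speed; a pose out of reach is approached as far as the arm can. A call with a gripper value outside its range is refused whole. "grip" is the closure, from 0 (fully open) to 1 (shut), set as the call begins (left out, the last holds). The fingers move at their own pace and stop on an object; "grip_force" is the grip in N (left out, the last holds). Time passes only in rows, so rows that do not move let the fingers close. It gives the time, the measured TCP pose, the force and the opening at its end, in the units of the state.
- observe(): the state, without advancing time (a new reading comes with each control period).
- read_camera(name): name is "scene" or "side" or "wrist"; returns a dict with "img" (480x640x3 uint8, red, green, blue), "camera_matrix" (3x3 intrinsics, pixels), "D" ([k1, k2, p1, p2, k3] as OpenCV has them; the pictures are not rectified), "R" (3x3) and "t" (3): a world point X has camera coordinates R X + t; the wrist camera has in their place "tool_from_camera" (4x4, takes a point from camera to tool coordinates, whose origin is the TCP and whose axes are the flange's). Camera axes: x right, y down, z forward; pixel columns grow to the right and rows downward; lengths in m; the calibration is good to about 2 mm. A picture is of the moment at which its call begins: read the wrist's pose just before it. There is no depth.
- hand_in(): hands the job in, once; it reports no verdict.
Trained networks look in a picture, given as the dict that the camera call returned (one of the last four; its "shot" number tells which), for a name from the list of things; names that differ only in an ending like _2 or _b are one class to them, and where a whole thing is asked for, a point or a joint stands for the part that bears it (a point fixed in the world has none). Each returns a list of dicts, best first, with "score" (0 to 1); they miss things now and then, are a little off and sometimes report something else, mostly with a low value. They report only what shows in the picture. A call takes as long as a camera call.
- search_frame(query, picture): "location" ([x, y, z] in m, in world coordinates, good to about 4 mm: the middle of the surface that is visible of it).
- tip_of(query, picture): "location" ([x, y, z] in m, in world coordinates, good to about 4 mm: a listed point, or the origin of a listed thing).
The state is a dict: "time": time; "qpos": joint angles; "qvel": joint speeds; "joint_efforts": joint torques, N m; "tool_pos": TCP position; "tool_rot": TCP orientation; "contact_force": force on the tool from outside, world axes, zero at the start; "torque": the same for the moment, N m; "opening": finger opening in m.
Only numpy, scipy, OpenCV 4.12 (cv2) and the standard library are available. Lean on these libraries where they do the work, as an engineer would, in place of code of your own. Each camera call takes 0.05 s, during which the arm holds its last target.

## Working session

There is one attempt and no reset: what is moved stays moved. The work goes in short steps, Python scripts to look and compute and a tool call to move; the robot and the scene stay as the last step left them, time stands still between calls to the robot, and variables do not carry over. Pictures are saved under pics/ and viewed, and the job is handed in when it is done.

Besides the shell and the picture viewer there is one more tool, called in YAML: its name, and indented under it one key for each argument. apply_moves: Moves the arm, as the interface text tells. Its arguments: {"type":"object","properties":{"motion":{"type":"array"},"grip":{"type":"number"},"grip_force":{"type":"number"}},"required":["motion"]}

```bash
mkdir -p pics; cat > h.py <<'E'
import numpy as np,cv2
from cell import observe, read_camera, hand_in, search_frame, tip_of
def save(d,n): cv2.imwrite('pics/'+n+'.png',d['img'][:,:,::-1])
E
python3 - <<'E'
from h import *
o=observe();print({k:np.round(v,3) for k,v in o.items()})
for c in ['scene','side']:
    d=read_camera(c);save(d,c+'0')
    print(c,np.round(-d['R'].T@d['t'],3))
    for n in ['probe','holder','chamber_mouth','coil_mouth','coil','chamber','lens_tube','lens_case','screw_tray','ball_driver','pedestal_post','mirror_mount','iris']:
        r=tip_of(n,d); print(n,[(np.round(a['location'],3),round(a['score'],2)) for a in r[:2]])
E
```

```text
{'time': np.float64(0.0), 'qpos': array([ 1.081,  0.343,  1.525,  0.   ,  1.275, -0.146]), 'qvel': array([-0.   , -0.002,  0.002, -0.   ,  0.001,  0.   ]), 'joint_efforts': array([ -0.   , -43.125, -24.421,   0.072,   0.056,  -0.   ]), 'tool_pos': array([0.177, 0.494, 0.292]), 'tool_rot': array([-3.14 , -0.   ,  2.798]), 'contact_force': array([0.601, 0.691, 0.239]), 'torque': array([ 0.036, -0.002, -0.038]), 'opening': np.float64(0.092)}
scene [ 1.149 -0.113  0.665]
probe [(array([ 0.73 , -0.006,  0.   ]), 0.27)]
holder [(array([ 0.482, -0.263,  0.002]), 0.84), (array([ 0.716, -0.205,  0.002]), 0.72)]
chamber_mouth [(array([0.484, 0.019, 0.081]), 0.9)]
coil_mouth [(array([0.578, 0.235, 0.11 ]), 0.97)]
coil [(array([ 0.575,  0.227, -0.004]), 0.66)]
chamber [(array([ 0.484,  0.02 , -0.005]), 0.57)]
lens_tube [(array([0.381, 0.141, 0.003]), 0.66), (array([ 0.481, -0.262,  0.   ]), 0.33)]
lens_case [(array([ 0.367, -0.218,  0.   ]), 0.66), (array([ 0.576,  0.231, -0.002]), 0.36)]
screw_tray [(array([ 0.727, -0.008,  0.   ]), 0.66)]
ball_driver [(array([0.526, 0.119, 0.001]), 0.59)]
pede
[... 378 characters left out ...]
  0.001]), 0.58)]
chamber_mouth [(array([0.48 , 0.015, 0.078]), 0.74)]
coil_mouth [(array([0.58 , 0.234, 0.113]), 0.85)]
coil [(array([ 0.581,  0.231, -0.001]), 0.73)]
chamber [(array([ 0.481,  0.018, -0.001]), 0.65), (array([0.584, 0.228, 0.06 ]), 0.17)]
lens_tube [(array([ 0.384,  0.143, -0.001]), 0.87)]
lens_case [(array([ 0.373, -0.216,  0.001]), 0.87)]
screw_tray [(array([ 0.724, -0.007, -0.002]), 0.97), (array([ 0.526, -0.124,  0.001]), 0.31)]
ball_driver [(array([0.523, 0.119, 0.004]), 0.57)]
pedestal_post [(array([ 0.524, -0.121,  0.002]), 0.66)]
mirror_mount [(array([0.697, 0.129, 0.001]), 0.74)]
iris [(array([ 0.713, -0.204,  0.001]), 0.81), (array([ 0.726, -0.004, -0.   ]), 0.53)]
```

View pics/scene0.png

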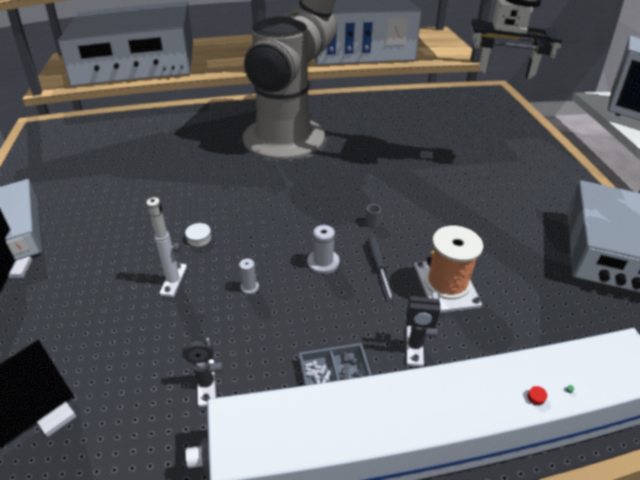

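View pics/side0.png

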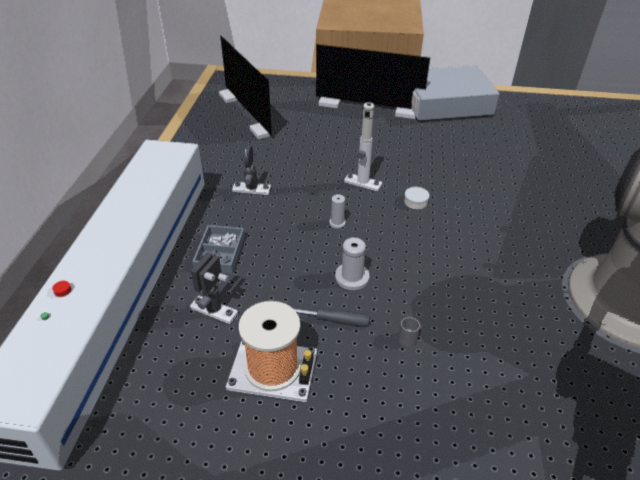

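The scene view shows the holder with the pen at (165,250), the chamber at (323,250) and the coil at (452,262). The networks agree with these in both views. I'll square up the tool's yaw first, then look from above with the wrist camera.

apply_moves:
  motion:
    - {"offset":[0,0,-10],"rotation":[0,0,-0.115]}
    - {"offset":[0,0,-10],"rotation":[0,0,-0.115]}
    - {"offset":[0,0,-10],"rotation":[0,0,-0.114]}
  grip: 0.35

```text
time: 1.65
tool_pos: [0.1765, 0.4934, 0.3208]
tool_rot: [-3.137, -0.003, -3.131]
contact_force: [0.4, 0.1, -0.5]
opening: 0.0764
```

```bash
python3 - <<'E'
from h import *
o=observe();print(o['tool_pos'],o['tool_rot'],o['opening'],o['time'])
d=read_camera('wrist');print(np.round(d['tool_from_camera'],3),d['camera_matrix'],d['D'])
E
```

```text
[0.17649843 0.4934356  0.32077241] [-3.13689186e+00 -2.62321856e-03 -3.13125712e+00] 0.07642996604099002 1.65
[[-0.001 -0.96  -0.281  0.076]
 [ 1.    -0.001 -0.001  0.001]
 [ 0.001 -0.281  0.96  -0.094]
 [ 0.     0.     0.     1.   ]] [[404.27154177   0.         322.10731595]
 [  0.         404.27154177 238.19045971]
 [  0.           0.           1.        ]] [-0.08790234  0.          0.          0.          0.        ]
```

apply_moves:
  motion:
    - {"offset":[-32,-22,-1]}
    - {"offset":[-32,-22,-1]}
    - {"offset":[-32,-22,-1]}
    - {"offset":[-32,-22,-1]}
    - {"offset":[-32,-22,-1]}
    - {"offset":[-32,-22,-1]}
    - {"offset":[-32,-22,-1]}
    - {"offset":[-32,-22,-1]}
    - {"offset":[-32,-22,-1]}
    - {"offset":[-32,-22,-1]}
    - {"offset":[-32,-22,-1]}
    - {"offset":[-32,-22,-1]}

```text
invalid input
```

apply_moves:
  motion:
    - {"offset":[0,0,0]}
    - {"offset":[0,0,0]}
    - {"offset":[0,0,0]}

```text
invalid input
```

```bash
cat >> h.py <<'E'
from scipy.spatial.transform import Rotation as Ro
def wcam(d,o):
    "world_from_camera"
    T=np.eye(4);T[:3,:3]=Ro.from_euler('xyz',o['tool_rot']).as_matrix();T[:3,3]=o['tool_pos']
    return T@d['tool_from_camera']
def ray(d,uv,o=None):
    u=cv2.undistortPoints(np.array([[uv]],float),d['camera_matrix'],np.array(d['D']))[0,0]
    v=np.array([u[0],u[1],1.])
    if o is None: return -d['R'].T@d['t'], d['R'].T@v
    W=wcam(d,o); return W[:3,3],W[:3,:3]@v
def at_z(d,uv,z,o=None):
    c,v=ray(d,uv,o); return c+v*(z-c[2])/v[2]
def proj(d,X,o=None):
    X=np.atleast_2d(X).astype(float)
    if o is None: R,t=d['R'],d['t']
    else:
        W=np.linalg.inv(wcam(d,o));R,t=W[:3,:3],W[:3,3]
    return cv2.projectPoints(X,cv2.Rodrigues(np.array(R))[0],np.array(t),d['camera_matrix'],np.array(d['D']))[0][:,0]
E
python3 - <<'E'
from h import *
o=observe();print(o['tool_pos'],o['tool_rot'],o['opening'],o['time'])
d=read_camera('wrist');save(d,'w1')
for n in ['coil_mouth','chamber_mouth']:
  print(n,[(np.round(a['location'],4),round(a['score'],2)) for a in tip_of(n,d)[:2]])
E
```

```text
[0.17684228 0.49407926 0.32298945] [-3.14021702e+00 -7.48379599e-04 -3.12383360e+00] 0.07259878835284 1.7
coil_mouth []
chamber_mouth []
```

View pics/w1.png

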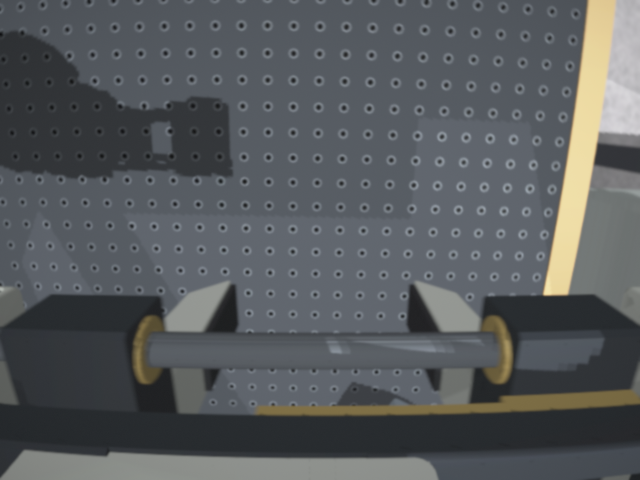

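apply_moves:
  motion:
    - {"offset":[-34,-22,-1],"rotation":[0,0,0.018]}
    - {"offset":[-34,-22,-1],"rotation":[0,0,0]}
    - {"offset":[-34,-22,-1],"rotation":[0,0,0]}
    - {"offset":[-34,-22,-1],"rotation":[0,0,0]}
    - {"offset":[-34,-22,-1],"rotation":[0,0,0]}
    - {"offset":[-34,-22,-1],"rotation":[0,0,0]}
    - {"offset":[-34,-22,-1],"rotation":[0,0,0]}
    - {"offset":[-34,-22,-1],"rotation":[0,0,0]}
    - {"offset":[-34,-22,-1],"rotation":[0,0,0]}
    - {"offset":[-34,-22,-1],"rotation":[0,0,0]}
    - {"offset":[-34,-22,-1],"rotation":[0,0,0]}
    - {"offset":[-34,-22,-1],"rotation":[0,0,0]}

```text
time: 2.85
tool_pos: [0.5803, 0.2105, 0.3207]
tool_rot: [-3.133, -0.015, 3.094]
contact_force: [-0.7, 0.9, 0.2]
opening: 0.0592
```

apply_moves:
  motion:
    - {"offset":[0,0,0],"rotation":[0,0,0]}
    - {"offset":[0,0,0],"rotation":[0,0,0]}
    - {"offset":[0,0,0],"rotation":[0,0,0]}

```text
time: 3.1
tool_pos: [0.5859, 0.2033, 0.3155]
tool_rot: [-3.129, -0.019, 3.076]
contact_force: [-0.1, 0.2, 0.4]
opening: 0.0597
```

```bash
python3 - <<'E'
from h import *
o=observe();print(o['tool_pos'],o['tool_rot'],o['opening'],o['time'],np.abs(o['qvel']).max())
d=read_camera('wrist');save(d,'w2')
for n in ['coil_mouth','chamber_mouth']:
  print(n,[(np.round(a['location'],4),round(a['score'],2)) for a in tip_of(n,d)[:2]])
E
```

```text
[0.58588771 0.203317   0.31551606] [-3.12934897 -0.01897839  3.07550666] 0.059720167450933594 3.1 0.031371202453618574
coil_mouth [(array([0.5824, 0.2318, 0.1145]), 0.65)]
chamber_mouth [(array([0.4819, 0.0191, 0.0753]), 0.64)]
```

View pics/w2.png

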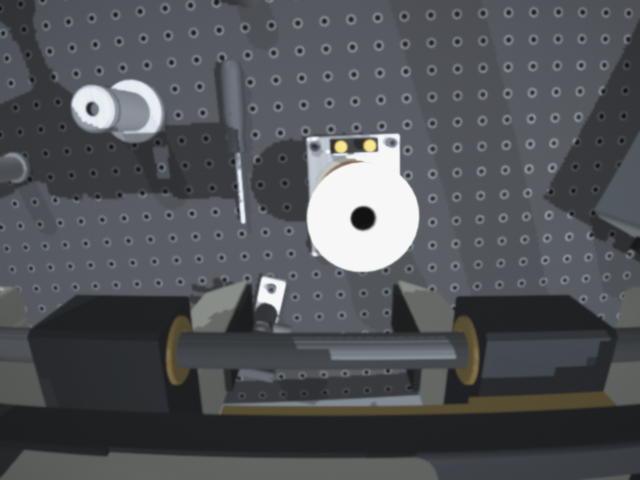

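The wrist view shows the coil bore at about (363,218) and the chamber hole at about (92,108). I'll refine both by centroid and cross-check them against the fixed cameras.

```bash
cat >> h.py <<'E'
def hole(d,guess,r,thr):
    g=cv2.cvtColor(d['img'],cv2.COLOR_RGB2GRAY)
    x0,y0=int(guess[0]-r),int(guess[1]-r)
    p=cv2.resize(g[y0:y0+2*r+1,x0:x0+2*r+1],None,fx=4,fy=4,interpolation=cv2.INTER_CUBIC)
    m=(p<thr).astype(np.uint8)
    n,l,s,c=cv2.connectedComponentsWithStats(m)
    b=min(range(1,n),key=lambda i:np.hypot(*(c[i]-2*p.shape[0]/4)) if s[i,4]>40 else 1e9)
    return (c[b]+.5)/4-.5+[x0,y0], s[b,4]/16, s[b,2:4]/4
E
python3 - <<'E'
from h import *
o=observe()
d=read_camera('wrist')
print('wrist')
for g,r,z in [((363,218),18,.11),((92,108),12,.08)]:
    for thr in (70,110):
        c,a,s=hole(d,g,r,thr);print(c,a,s,at_z(d,c,z,o))
for cam,gs in [('scene',[((458,242),11,.11),((323,232),8,.08)]),('side',[((270,325),11,.11),((353,243),8,.08)])]:
    d=read_camera(cam);print(cam)
    for g,r,z in gs:
      for thr in (70,110):
        c,a,s=hole(d,g,r,thr);print(c,a,s,at_z(d,c,z))
    im=d['img']
    if cam=='scene': crop=im[185:300,120:200]
    else: crop=im[90:200,330:400]
    cv2.imwrite(f'pics/pen_{cam}.png',cv2.resize(crop[:,:,::-1],None,fx=5,fy=5,interpolation=cv2.INTER_CUBIC))
E
```

```text
wrist
[360.38222863 218.98169142] 395.5625 [22.75 22.  ] [0.5799474  0.23268422 0.11      ]
[360.43160579 218.99827008] 438.0625 [23.75 23.5 ] [0.57996259 0.23272136 0.11      ]
[ 88.08034151 108.72351138] 35.6875 [ 5.  11.5] [0.48046254 0.01726774 0.08      ]
[ 88.71439945 108.85839399] 68.6875 [ 7.5 13. ] [0.48062412 0.0178039  0.08      ]
scene
[457.58325603 242.06470315] 33.6875 [9.   4.75] [0.57986165 0.23133224 0.11      ]
[457.59568511 242.01729249] 47.4375 [10.  6.] [0.57975066 0.23139948 0.11      ]
[323.5   231.125] 4.75 [3.   1.75] [0.4812817 0.0184097 0.08     ]
[323.4587766  231.18085106] 11.75 [5. 3.] [0.4814219  0.01830861 0.08      ]
side
[268.98211864 324.45567797] 92.1875 [13.  9.] [0.57831962 0.2333968  0.11      ]
[268.95437903 324.49070006] 106.6875 [14. 10.] [0.57834471 0.23346299 0.11      ]
[353.92892157 244.41421569] 9.5625 [5.25 2.25] [0.47930637 0.01988939 0.08      ]
[353.95075758 244.5       ] 16.5 [6.  3.5] [0.47924996 0.02009639 0.08      ]
```

View pics/pen_scene.png

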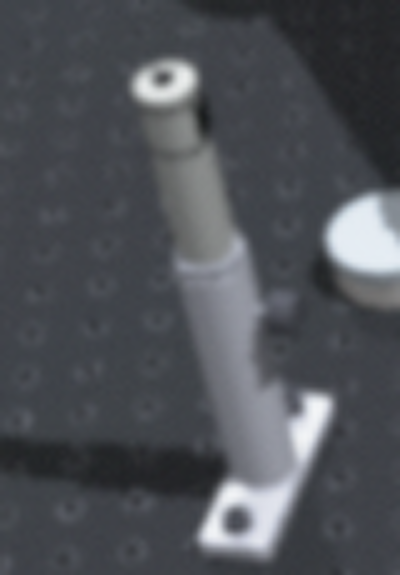

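View pics/pen_side.png

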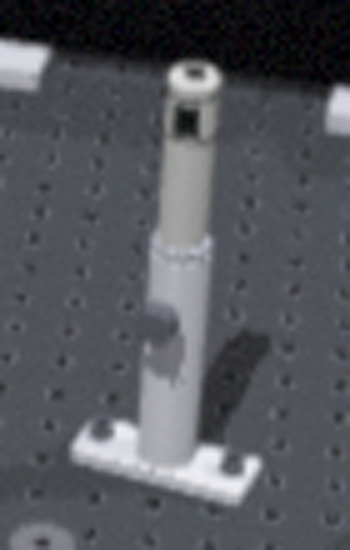

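```bash
python3 - <<'E'
from h import *
for cam,g in [('scene',(152.5,200.7)),('side',(369.2,104.5))]:
    d=read_camera(cam)
    print(cam,at_z(d,g,.187), [(np.round(a['location'],4),round(a['score'],2)) for a in tip_of('holder',d)[:1]])
o=observe();print(o['tool_pos'],o['tool_rot'],o['time'])
E
```

```text
scene [ 0.48538182 -0.26306189  0.187     ] [(array([ 0.4809, -0.2608,  0.0014]), 0.61)]
side [ 0.48233002 -0.26494927  0.187     ] [(array([ 0.481 , -0.2563, -0.0037]), 0.73)]
[0.58547783 0.2044356  0.31710495] [-3.1301511  -0.01688294  3.0796607 ] 3.6
```

```bash
cat >> h.py <<'E'
def go(p,yaw=np.pi):
    o=observe();R=Ro.from_euler('xyz',o['tool_rot']);T=Ro.from_euler('xyz',[np.pi,0,yaw])
    print('pos',np.round(o['tool_pos'],4),'rot',np.round(o['tool_rot'],4),'t',round(float(o['time']),2),'open',round(float(o['opening']),4),'F',np.round(o['contact_force'],1))
    print('offset tool mm',np.round(R.inv().apply(np.array(p)-o['tool_pos'])*1000,1),'ideal-frame',np.round(T.inv().apply(np.array(p)-o['tool_pos'])*1000,1),'rotvec',np.round((R.inv()*T).as_rotvec(),4))
E
python3 -c "
from h import *
go([.49,-.26,.33])"
```

```text
pos [0.5855 0.2044 0.3171] rot [-3.1302 -0.0169  3.0797] t 3.6 open 0.0598 F [-0.1  0.3 -0. ]
offset tool mm [  66.8 -469.6   -6.4] ideal-frame [  95.5 -464.4  -12.9] rotvec [-0.0109 -0.0172 -0.0618]
```

apply_moves:
  motion:
    - {"offset":[6,-39,-3],"rotation":[-0.011,-0.017,-0.062]}
    - {"offset":[8,-39,-3],"rotation":[0,0,0]}
    - {"offset":[8,-39,-3],"rotation":[0,0,0]}
    - {"offset":[8,-39,-2],"rotation":[0,0,0]}
    - {"offset":[8,-39,-2],"rotation":[0,0,0]}
    - {"offset":[8,-39,0],"rotation":[0,0,0]}
    - {"offset":[8,-39,0],"rotation":[0,0,0]}
    - {"offset":[8,-39,0],"rotation":[0,0,0]}
    - {"offset":[8,-39,0],"rotation":[0,0,0]}
    - {"offset":[8,-39,0],"rotation":[0,0,0]}
    - {"offset":[8,-39,0],"rotation":[0,0,0]}
    - {"offset":[4,-20,0],"rotation":[0,0,0]}

```text
time: 4.6
tool_pos: [0.4916, -0.2561, 0.3312]
tool_rot: [-3.141, 0.006, -3.124]
contact_force: [0.6, 1.5, -1.4]
opening: 0.0598
```

apply_moves:
  motion:
    - {"offset":[0,0,0],"rotation":[0,0,0]}
    - {"offset":[0,0,0],"rotation":[0,0,0]}
    - {"offset":[0,0,0],"rotation":[0,0,0]}

```text
time: 4.85
tool_pos: [0.4901, -0.2605, 0.331]
tool_rot: [-3.14, 0.006, -3.132]
contact_force: [0.2, -0.1, 0.2]
opening: 0.0598
```

```bash
python3 - <<'E'
from h import *
go([.483,-.264,.198])
o=observe();d=read_camera('wrist');save(d,'w3')
for n in ['probe','holder']:
  print(n,[(np.round(a['location'],4),round(a['score'],2)) for a in tip_of(n,d)[:2]])
E
```

```text
pos [ 0.4901 -0.2605  0.331 ] rot [-3.1403  0.0059 -3.1318] t 4.85 open 0.0598 F [ 0.2 -0.1  0.2]
offset tool mm [  7.9  -3.2 133. ] ideal-frame [  7.1  -3.5 133. ] rotvec [-0.0013  0.0059  0.0098]
probe [(array([ 0.4831, -0.262 ,  0.0104]), 0.7)]
holder [(array([ 0.4825, -0.2659,  0.0016]), 0.9)]
```

View pics/w3.png

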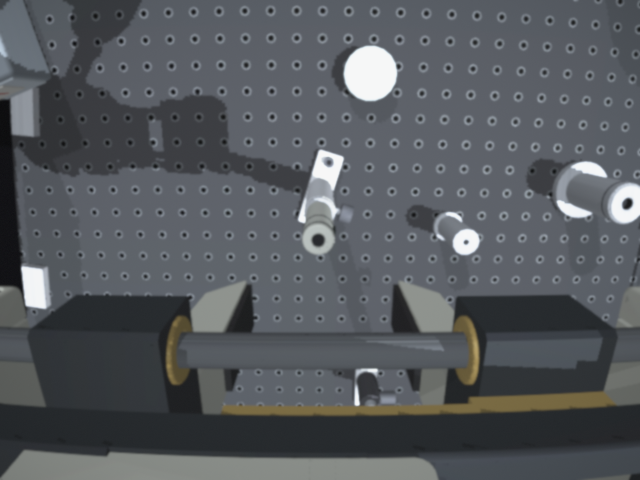

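The pen's top is at about (319,239), straddled by the fingers.

```bash
python3 - <<'E'
from h import *
o=observe();d=read_camera('wrist')
for t in (60,90):
    c,a,s=hole(d,(319,239),12,t);print(c,a,s,at_z(d,c,.187,o))
p=at_z(d,c,.187,o)
for g,r in [((627,203),12)]:
    c,a,s=hole(d,g,r,90);print('chamber',c,s,at_z(d,c,.08,o))
go([p[0],p[1],.200])
E
```

```text
[316.06985294 239.01231618] 85.0 [10.25 10.25] [ 0.48615567 -0.26269085  0.187     ]
[316.07852744 239.0387738 ] 111.625 [11.75 11.75] [ 0.48617256 -0.26268541  0.187     ]
chamber [626.00226406 203.48462822] [ 8.5 10. ] [0.48118697 0.01916582 0.08      ]
pos [ 0.4905 -0.2595  0.3312] rot [-3.1401  0.0061 -3.1294] t 5.05 open 0.0596 F [-0.1  0.1 -0.4]
offset tool mm [  5.2  -2.9 131.2] ideal-frame [  4.4  -3.2 131.2] rotvec [-0.0014  0.0061  0.0122]
```

apply_moves:
  motion:
    - {"offset":[5,-3,15],"rotation":[-0.001,0.006,0.012]}
    - {"offset":[0,0,25],"rotation":[0,0,0]}
    - {"offset":[0,0,25],"rotation":[0,0,0]}
    - {"offset":[0,0,25],"rotation":[0,0,0]}
    - {"offset":[0,0,20],"rotation":[0,0,0]}
    - {"offset":[0,0,5],"rotation":[0,0,0]}
    - {"offset":[0,0,0],"rotation":[0,0,0]}
    - {"offset":[0,0,0],"rotation":[0,0,0]}

```text
time: 5.72
tool_pos: [0.4899, -0.2551, 0.2157]
tool_rot: [-3.138, 0.006, -3.129]
contact_force: [0.0, 0.7, 0.3]
opening: 0.0598
```

```bash
python3 - <<'E'
from h import *
go([.485,-.2632,.200])
d=read_camera('side');save(d,'s4')
d=read_camera('wrist');save(d,'w4')
E
```

```text
pos [ 0.4899 -0.2551  0.2157] rot [-3.1377  0.0064 -3.1288] t 5.72 open 0.0598 F [0.  0.7 0.3]
offset tool mm [ 5.1 -7.9 15.7] ideal-frame [ 4.9 -8.1 15.7] rotvec [-0.0039  0.0064  0.0128]
```

View pics/w4.png

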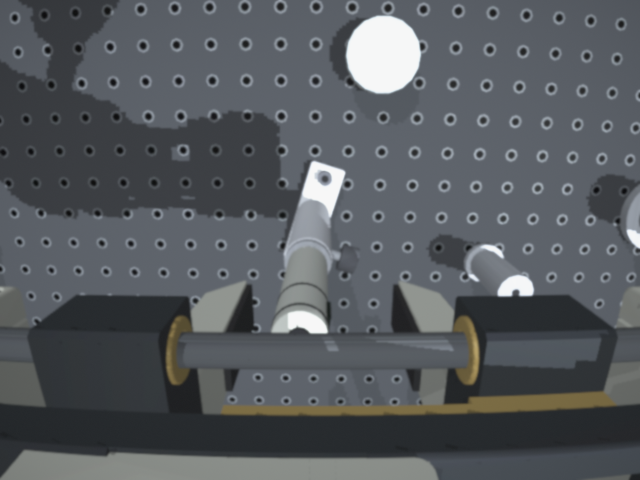

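View pics/s4.png

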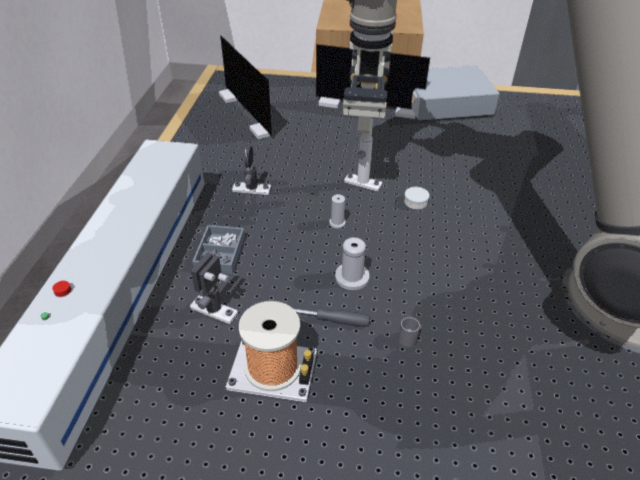

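apply_moves:
  motion:
    - {"offset":[5,-8,8],"rotation":[-0.004,0.006,0.013]}
    - {"offset":[0,0,0],"rotation":[0,0,0]}
    - {"offset":[0,0,0],"rotation":[0,0,0]}

```text
time: 6.07
tool_pos: [0.4861, -0.2652, 0.211]
tool_rot: [-3.137, 0.006, 3.14]
contact_force: [-0.2, 0.5, -0.2]
opening: 0.0597
```

```bash
python3 - <<'E'
from h import *
go([.485,-.2632,.200])
E
```

```text
pos [ 0.4861 -0.2652  0.211 ] rot [-3.1372  0.0063  3.1402] t 6.07 open 0.0597 F [-0.2  0.5 -0.2]
offset tool mm [ 1.2  2.1 11. ] ideal-frame [ 1.1  2.  11. ] rotvec [-0.0044  0.0063 -0.0014]
```

apply_moves:
  motion:
    - {"offset":[1,1,13],"rotation":[-0.004,0.006,0]}
    - {"offset":[0,0,0],"rotation":[0,0,0]}
    - {"offset":[0,0,0],"rotation":[0,0,0]}

```text
time: 6.32
tool_pos: [0.4851, -0.2651, 0.1976]
tool_rot: [-3.14, 0.001, 3.139]
contact_force: [-0.6, 0.2, 0.8]
opening: 0.0596
```

```bash
python3 - <<'E'
from h import *
go([.485,-.2632,.200])
E
```

```text
pos [ 0.4851 -0.2651  0.1976] rot [-3.1405e+00  1.2000e-03  3.1388e+00] t 6.32 open 0.0596 F [-0.6  0.2  0.8]
offset tool mm [ 0.1  1.9 -2.4] ideal-frame [ 0.1  1.9 -2.4] rotvec [-0.0011  0.0012 -0.0028]
```

apply_moves:
  motion:
    - {"offset":[0,1,-1],"rotation":[0,0,0]}
    - {"offset":[0,0,0],"rotation":[0,0,0]}
    - {"offset":[0,0,0],"rotation":[0,0,0]}
    - {"offset":[0,0,0],"rotation":[0,0,0]}
    - {"offset":[0,0,0],"rotation":[0,0,0]}
    - {"offset":[0,0,0],"rotation":[0,0,0]}
    - {"offset":[0,0,0],"rotation":[0,0,0]}
    - {"offset":[0,0,0],"rotation":[0,0,0]}
  grip: 1
  grip_force: 25

```text
time: 6.98
tool_pos: [0.4852, -0.2636, 0.1986]
tool_rot: [-3.141, 0.001, 3.139]
contact_force: [1.4, 0.0, -1.1]
opening: 0.0196
```

```bash
python3 - <<'E'
from h import *
go([.485,-.2632,.200])
E
```

```text
pos [ 0.4852 -0.2636  0.1986] rot [-3.1408e+00  9.0000e-04  3.1393e+00] t 6.98 open 0.0196 F [ 1.4  0.  -1.1]
offset tool mm [ 0.2  0.4 -1.4] ideal-frame [ 0.2  0.4 -1.4] rotvec [-0.0008  0.0009 -0.0023]
```

apply_moves:
  motion:
    - {"offset":[0,0,-12],"rotation":[0,0,0]}
    - {"offset":[0,0,-12],"rotation":[0,0,0]}
    - {"offset":[0,0,0],"rotation":[0,0,0]}

```text
time: 7.23
tool_pos: [0.4846, -0.2632, 0.2222]
tool_rot: [3.141, -0.002, 3.139]
contact_force: [0.5, -0.1, -0.3]
opening: 0.0191
```

```bash
python3 - <<'E'
from h import *
go([.4852,-.2636,.31])
E
```

```text
pos [ 0.4846 -0.2632  0.2222] rot [ 3.1406e+00 -1.5000e-03  3.1393e+00] t 7.23 open 0.0191 F [ 0.5 -0.1 -0.3]
offset tool mm [ -0.4  -0.3 -87.8] ideal-frame [ -0.6  -0.4 -87.8] rotvec [ 0.001  -0.0015 -0.0023]
```

apply_moves:
  motion:
    - {"offset":[0,0,-16],"rotation":[0.001,-0.001,-0.002]}
    - {"offset":[0,0,-16],"rotation":[0,0,0]}
    - {"offset":[0,0,0],"rotation":[0,0,0]}

```text
time: 7.48
tool_pos: [0.4845, -0.2631, 0.2533]
tool_rot: [3.14, -0.002, 3.141]
contact_force: [0.7, -0.6, -0.4]
opening: 0.0194
```

```bash
python3 - <<'E'
from h import *
go([.4852,-.2636,.32])
E
```

```text
pos [ 0.4845 -0.2631  0.2533] rot [ 3.1404e+00 -1.7000e-03  3.1412e+00] t 7.48 open 0.0194 F [ 0.7 -0.6 -0.4]
offset tool mm [ -0.6  -0.4 -66.7] ideal-frame [ -0.7  -0.5 -66.7] rotvec [ 0.0012 -0.0017 -0.0004]
```

apply_moves:
  motion:
    - {"offset":[0,0,-18],"rotation":[0.001,-0.001,0]}
    - {"offset":[0,0,-18],"rotation":[0,0,0]}
    - {"offset":[0,0,-18],"rotation":[0,0,0]}
    - {"offset":[0,0,-18],"rotation":[0,0,0]}
    - {"offset":[0,0,0],"rotation":[0,0,0]}

```text
time: 7.9
tool_pos: [0.4843, -0.2629, 0.3216]
tool_rot: [3.138, -0.005, 3.141]
contact_force: [-0.7, -0.1, -0.6]
opening: 0.0197
```

```bash
python3 - <<'E'
from h import *
go([.4803,.0183,.32])
d=read_camera('side');save(d,'s5')
d=read_camera('scene');save(d,'c5')
E
```

```text
pos [ 0.4843 -0.2629  0.3216] rot [ 3.1382 -0.0045  3.141 ] t 7.9 open 0.0197 F [-0.7 -0.1 -0.6]
offset tool mm [  4.2 281.2   2.5] ideal-frame [  4.  281.2   1.6] rotvec [ 0.0034 -0.0045 -0.0006]
```

View pics/c5.png

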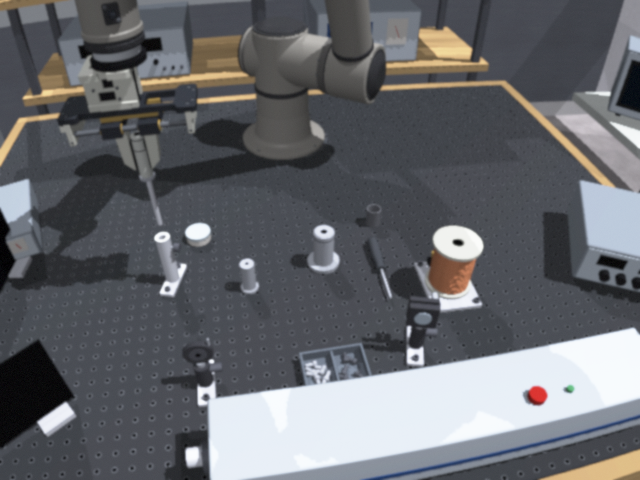

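View pics/s5.png

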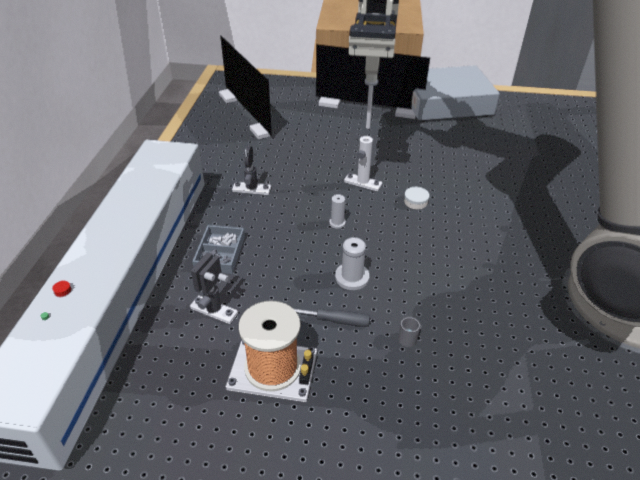

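The pen is free of the holder: its tip is at (160,224) in the scene view and (369,127) in the side view. Next I'll carry it over the chamber.

apply_moves:
  motion:
    - {"offset":[0,20,0],"rotation":[0.003,-0.004,0]}
    - {"offset":[0,30,0],"rotation":[0,0,0]}
    - {"offset":[0,30,0],"rotation":[0,0,0]}
    - {"offset":[0,30,0],"rotation":[0,0,0]}
    - {"offset":[1,30,0],"rotation":[0,0,0]}
    - {"offset":[1,30,0],"rotation":[0,0,0]}
    - {"offset":[1,30,0],"rotation":[0,0,0]}
    - {"offset":[1,30,0],"rotation":[0,0,0]}
    - {"offset":[0,25,0],"rotation":[0,0,0]}
    - {"offset":[0,10,0],"rotation":[0,0,0]}
    - {"offset":[0,0,0],"rotation":[0,0,0]}
    - {"offset":[0,0,0],"rotation":[0,0,0]}

```text
time: 9.0
tool_pos: [0.4718, 0.0143, 0.2949]
tool_rot: [3.127, -0.04, 3.137]
contact_force: [0.5, -0.7, -1.7]
opening: 0.0194
```

```bash
python3 - <<'E'
from h import *
go([.4803,.0183,.32])
E
```

```text
pos [0.4718 0.0143 0.2949] rot [ 3.1273 -0.0396  3.1373] t 9.0 open 0.0194 F [ 0.5 -0.7 -1.7]
offset tool mm [ -7.5   4.4 -25.3] ideal-frame [ -8.5   4.  -25.1] rotvec [ 0.0144 -0.0395 -0.0046]
```

apply_moves:
  motion:
    - {"offset":[-7,4,-15],"rotation":[0.014,-0.039,-0.005]}
    - {"offset":[0,0,0],"rotation":[0,0,0]}
    - {"offset":[0,0,0],"rotation":[0,0,0]}

```text
time: 9.25
tool_pos: [0.4803, 0.0154, 0.3095]
tool_rot: [-3.14, 0.001, 3.14]
contact_force: [0.5, 0.2, -0.9]
opening: 0.0197
```

```bash
python3 - <<'E'
from h import *
go([.4803,.0183,.30])
for c in ('scene','side'):
    d=read_camera(c);save(d,c+'6')
    x,y=(323,215) if c=='scene' else (354,215)
    cv2.imwrite(f'pics/z6_{c}.png',cv2.resize(d['img'][y-55:y+55,x-50:x+50,::-1],None,fx=5,fy=5,interpolation=cv2.INTER_CUBIC))
go([.4803,.0183,.30])
E
```

```text
pos [0.4803 0.0154 0.3095] rot [-3.1396e+00  1.0000e-03  3.1396e+00] t 9.25 open 0.0197 F [ 0.5  0.2 -0.9]
offset tool mm [0.  2.9 9.5] ideal-frame [-0.   2.9  9.5] rotvec [-0.002  0.001 -0.002]
pos [0.4804 0.0155 0.3098] rot [-3.1398e+00  1.6000e-03  3.1394e+00] t 9.35 open 0.0197 F [ 0.5 -0.1 -1.5]
offset tool mm [0.2 2.8 9.7] ideal-frame [0.1 2.8 9.8] rotvec [-0.0018  0.0016 -0.0022]
```

View pics/z6_scene.png

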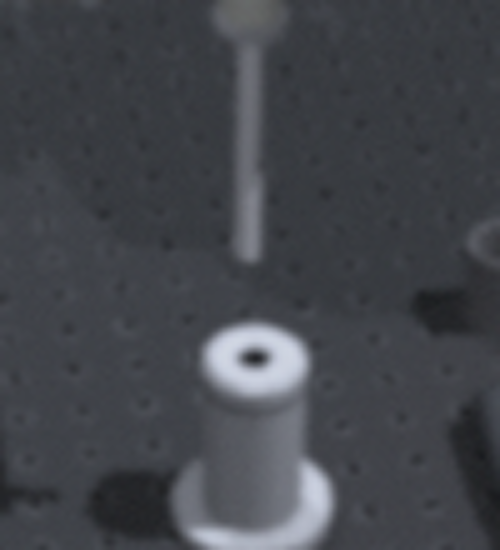

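View pics/z6_side.png

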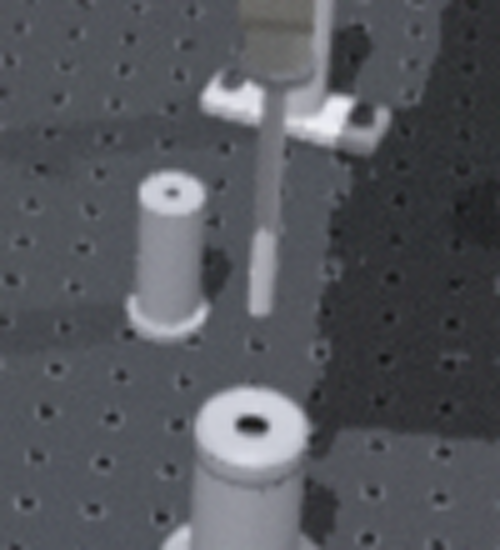

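```bash
cat >> h.py <<'E'
from scipy.optimize import least_squares
def stem_pts(d,bg,o,tip0,axis0,L=0.095,s=None):
    """perp-profile centres of stem in diff image; returns list of (pixel centre, normal)"""
    g=cv2.cvtColor(d['img'],cv2.COLOR_RGB2GRAY).astype(np.float32)
    b=cv2.cvtColor(cv2.imread(bg),cv2.COLOR_BGR2GRAY).astype(np.float32)
    D=np.abs(g-b); out=[]
    a=proj(d,tip0)[0];e=proj(d,tip0+axis0*L)[0];t=(e-a)/np.linalg.norm(e-a);n=np.array([-t[1],t[0]])
    for f in (s if s is not None else np.linspace(.04,.9,24)):
        p=proj(d,tip0+axis0*L*f)[0]
        w=np.arange(-7,7.01,.25);q=(p+w[:,None]*n).astype(np.float32)
        v=cv2.remap(D,q[:,0][None],q[:,1][None],cv2.INTER_LINEAR)[0]
        m=v.max()
        if m<25: continue
        k=v>m/2
        i=np.argmax(v); l=i
        while l>0 and k[l-1]: l-=1
        r=i
        while r<len(w)-1 and k[r+1]: r+=1
        if l==0 or r==len(w)-1: continue
        out.append((f*L,p+n*(w[l]+w[r])/2,n,w[r]-w[l]))
    return out
def fit_pen(obs,x0):
    """obs: list of (d,pts). x=(X,Y at tip, tiltx,tilty); z fixed"""
    def res(x,z):
        r=[]
        for d,pts in obs:
            ax=np.array([x[2],x[3],1.]);ax/=np.linalg.norm(ax)
            for s,c,n,w in pts: r.append((proj(d,np.array([x[0],x[1],z])+ax*s)[0]-c)@n)
        return np.array(r)
    z=x0[2]; f=least_squares(lambda x:res(x,z),[x0[0],x0[1],0,0],loss='soft_l1',f_scale=.3)
    return f.x,np.sqrt(np.mean(f.fun**2))
def tipseen(tcp,holez,xh,tag,dz=.1836,view=True):
    obs=[]
    for c in ('scene','side'):
        d=read_camera(c);o=observe();tip=np.array([o['tool_pos'][0],o['tool_pos'][1],o['tool_pos'][2]-dz]);ax=np.array([0,0,1.])
        pts=stem_pts(d,f'pics/{c}0.png',o,tip,ax)
        print(c,len(pts),'w',np.round(np.median([p[3] for p in pts]),1) if pts else None,'shift',np.round(np.median([((p[1]-proj(d,tip+ax*p[0])[0])@p[2]) for p in pts]),2) if pts else None)
        obs.append((d,pts)); save(d,f'{c}_{tag}')
        im=d['img'][:,:,::-1].copy()
    for k,(a) in enumerate([obs[:1],obs[1:],obs]):
        if k==2: x,r=fit_pen(a,tip);print('fit tip',np.round(x[:2],4),'tilt',np.round(x[2:],4),'rms px',round(r,2),'tcp',np.round(o['tool_pos'],4),'tip-tcp mm',np.round((x[:2]-o['tool_pos'][:2])*1e3,1))
    return x,tip,obs
E
python3 - <<'E'
from h import *
x,tip,obs=tipseen(None,.08,None,'7')
E
```

```text
scene 24 w 4.5 shift -0.44
side 24 w 4.8 shift 0.75
fit tip [0.479  0.0161] tilt [-0.0027 -0.015 ] rms px 0.21 tcp [0.4801 0.0158 0.3093] tip-tcp mm [-1.1  0.3]
```

```bash
cat >> h.py <<'E'
def hole_fit(obs,guess,thr=90,r=None):
    # guess: world xyz
    hs=[]
    for d,pts in obs:
        g=proj(d,guess)[0]
        c,a,s=hole(d,np.round(g),r or 8,thr); hs.append((d,c,pts[0][2])); print('hole px',np.round(c,2),s)
    f=least_squares(lambda x:[(proj(d,[x[0],x[1],guess[2]])[0]-c)@n for d,c,n in hs],guess[:2],diff_step=1e-4)
    return f.x
E
python3 - <<'E'
from h import *
x,tip,obs=tipseen(None,.08,None,'8')
h=hole_fit(obs,[.4803,.0190,.08]);print(h, 'need mm',(h-x[:2])*1e3)
h=hole_fit(obs,[.579,.2325,.11],r=11);print('coil',h)
E
```

```text
scene 24 w 4.5 shift -0.37
side 24 w 4.5 shift 0.88
fit tip [0.4787 0.0165] tilt [-0.0023 -0.0169] rms px 0.25 tcp [0.48   0.016  0.3092] tip-tcp mm [-1.4  0.5]
hole px [323.48 231.14] [4.   2.25]
hole px [353.95 244.46] [5.75 3.  ]
[0.47931683 0.01874582] need mm [0.64545517 2.26574688]
hole px [457.6  242.06] [9.5  5.75]
hole px [268.95 324.47] [13.5  9.5]
coil [0.57859279 0.23188374]
```

apply_moves:
  motion:
    - {"offset":[-0.6,2.3,10],"rotation":[-0.002,0.001,-0.002]}
    - {"offset":[0,0,12],"rotation":[0,0,0]}
    - {"offset":[0,0,0],"rotation":[0,0,0]}
    - {"offset":[0,0,0],"rotation":[0,0,0]}

```text
time: 9.88
tool_pos: [0.4805, 0.0183, 0.2849]
tool_rot: [3.14, -0.002, 3.142]
contact_force: [-0.3, 0.4, -2.3]
opening: 0.0197
```

```bash
python3 - <<'E'
from h import *
go([.4805,.0183,.28])
x,tip,obs=tipseen(None,.08,None,'9')
h=np.array([.4793,.0187]);print('need mm',(h-x[:2])*1e3)
d=obs[0][0];cv2.imwrite('pics/z9a.png',cv2.resize(d['img'][160:270,273:373,::-1],None,fx=5,fy=5))
d=obs[1][0];cv2.imwrite('pics/z9b.png',cv2.resize(d['img'][160:270,304:404,::-1],None,fx=5,fy=5))
E
```

```text
pos [0.4805 0.0183 0.2849] rot [ 3.1405e+00 -1.7000e-03  3.1416e+00] t 9.88 open 0.0197 F [-0.3  0.4 -2.3]
offset tool mm [0.  0.  4.9] ideal-frame [0.  0.  4.9] rotvec [ 0.0011 -0.0017 -0.    ]
scene 24 w 4.5 shift -0.19
side 24 w 4.8 shift 1.25
fit tip [0.4787 0.0197] tilt [-0.0046 -0.021 ] rms px 0.26 tcp [0.4806 0.0182 0.2853] tip-tcp mm [-1.9  1.5]
need mm [ 0.60461417 -0.99784793]
```

View pics/z9a.png

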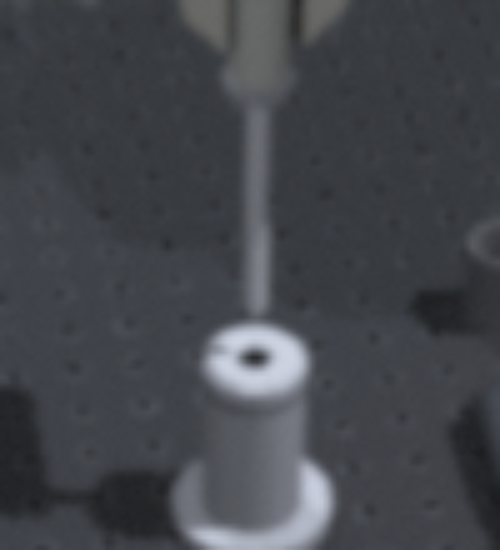

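View pics/z9b.png

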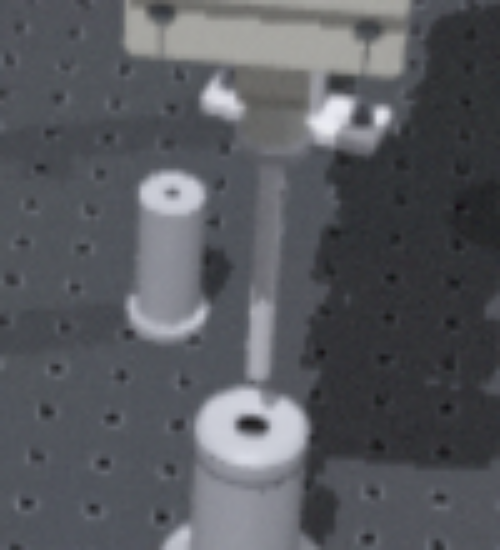

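apply_moves:
  motion:
    - {"offset":[-0.6,-1.0,6],"rotation":[0.001,-0.002,0]}
    - {"offset":[0,0,4],"rotation":[0,0,0]}
    - {"offset":[0,0,0],"rotation":[0,0,0]}
    - {"offset":[0,0,0],"rotation":[0,0,0]}

```text
time: 10.32
tool_pos: [0.4817, 0.0172, 0.2751]
tool_rot: [-3.141, 0.003, -3.141]
contact_force: [0.8, -0.3, -1.4]
opening: 0.0195
```

```bash
python3 - <<'E'
from h import *
go([.4811,.0173,.26])
x,tip,obs=tipseen(None,.08,None,'10')
h=np.array([.4793,.0187]);print('need mm',(h-x[:2])*1e3)
a=cv2.resize(obs[0][0]['img'][190:260,283:363,::-1],None,fx=5,fy=5)
b=cv2.resize(obs[1][0]['img'][205:275,314:394,::-1],None,fx=5,fy=5)
cv2.imwrite('pics/z10.png',np.hstack([a,b]))
E
```

```text
pos [0.4817 0.0172 0.2751] rot [-3.1414e+00  2.6000e-03 -3.1415e+00] t 10.32 open 0.0195 F [ 0.8 -0.3 -1.4]
offset tool mm [ 0.6  0.1 15.1] ideal-frame [ 0.6  0.1 15.1] rotvec [-0.0002  0.0026  0.0001]
scene 24 w 4.5 shift -0.13
side 24 w 4.8 shift 0.75
fit tip [0.4808 0.018 ] tilt [-0.0098 -0.0138] rms px 0.33 tcp [0.4817 0.0172 0.2752] tip-tcp mm [-0.9  0.8]
need mm [-1.52353869  0.68226077]
```

View pics/z10.png

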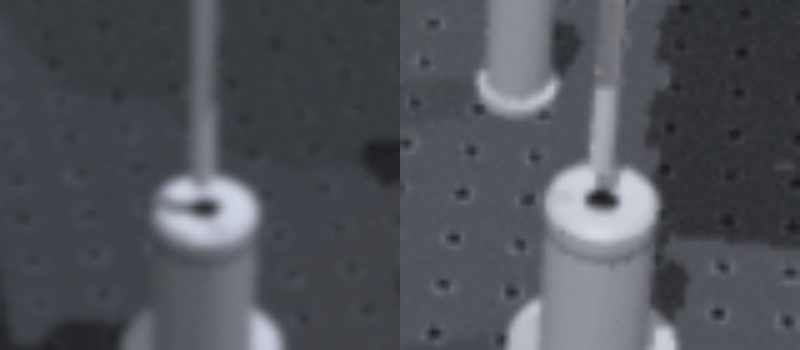

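apply_moves:
  motion:
    - {"offset":[0.4,0.5,8],"rotation":[0,0.002,0]}
    - {"offset":[0,0,7],"rotation":[0,0,0]}
    - {"offset":[0,0,0],"rotation":[0,0,0]}
    - {"offset":[0,0,0],"rotation":[0,0,0]}

```text
time: 10.75
tool_pos: [0.4814, 0.0178, 0.2589]
tool_rot: [-3.141, 0.001, -3.141]
contact_force: [0.7, 0.2, -1.2]
opening: 0.0196
```

```bash
python3 - <<'E'
from h import *
go([.4812,.0177,.225])
x,tip,obs=tipseen(None,.08,None,'11')
a=cv2.resize(obs[0][0]['img'][190:260,283:363,::-1],None,fx=5,fy=5)
b=cv2.resize(obs[1][0]['img'][205:275,314:394,::-1],None,fx=5,fy=5)
cv2.imwrite('pics/z11.png',np.hstack([a,b]))
E
```

```text
pos [0.4814 0.0178 0.2589] rot [-3.1413e+00  1.3000e-03 -3.1415e+00] t 10.75 open 0.0196 F [ 0.7  0.2 -1.2]
offset tool mm [ 0.2 -0.  33.9] ideal-frame [ 0.2 -0.1 33.9] rotvec [-0.0003  0.0013  0.0001]
scene 22 w 4.5 shift -0.25
side 24 w 4.4 shift 1.25
fit tip [0.4793 0.0181] tilt [ 0.0019 -0.0054] rms px 0.52 tcp [0.4814 0.0177 0.2591] tip-tcp mm [-2.1  0.4]
```

View pics/z11.png

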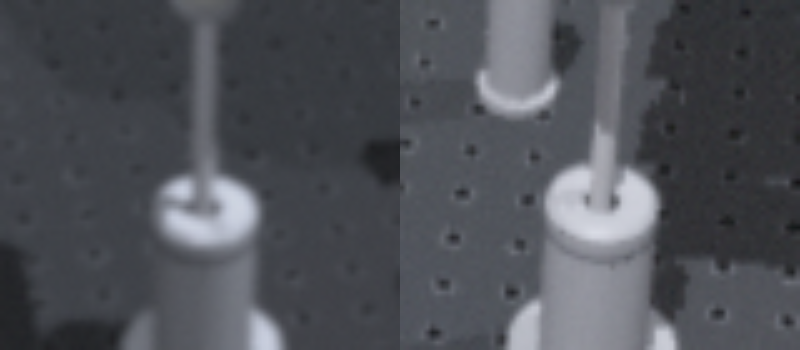

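apply_moves:
  motion:
    - {"offset":[0.2,0.2,7],"rotation":[0,0.001,0]}
    - {"offset":[0,0,7],"rotation":[0,0,0]}
    - {"offset":[0,0,0],"rotation":[0,0,0]}

```text
time: 11.1
tool_pos: [0.4815, 0.0179, 0.2444]
tool_rot: [-3.141, 0.002, -3.142]
contact_force: [-0.1, 0.1, -1.6]
opening: 0.0195
```

```bash
python3 - <<'E'
from h import *
go([.4812,.0178,.218])
E
```

```text
pos [0.4815 0.0179 0.2444] rot [-3.1411e+00  1.9000e-03 -3.1415e+00] t 11.1 open 0.0195 F [-0.1  0.1 -1.6]
offset tool mm [ 0.4 -0.1 26.4] ideal-frame [ 0.3 -0.1 26.4] rotvec [-0.0005  0.0019  0.0001]
```

apply_moves:
  motion:
    - {"offset":[0.3,0,7],"rotation":[0,0.002,0]}
    - {"offset":[0,0,7],"rotation":[0,0,0]}
    - {"offset":[0,0,0],"rotation":[0,0,0]}

```text
time: 11.35
tool_pos: [0.4811, 0.0179, 0.2286]
tool_rot: [-3.141, -0.001, -3.142]
contact_force: [0.3, 0.5, -0.8]
opening: 0.0195
```

```bash
python3 - <<'E'
from h import *
go([.4812,.0178,.218])
E
```

```text
pos [0.4811 0.0179 0.2286] rot [-3.1411e+00 -9.0000e-04 -3.1415e+00] t 11.35 open 0.0195 F [ 0.3  0.5 -0.8]
offset tool mm [-0.1 -0.1 10.6] ideal-frame [-0.1 -0.1 10.6] rotvec [-0.0005 -0.0009  0.    ]
```

apply_moves:
  motion:
    - {"offset":[0,0,6],"rotation":[0,-0.001,0]}
    - {"offset":[0,0,5],"rotation":[0,0,0]}
    - {"offset":[0,0,0],"rotation":[0,0,0]}
    - {"offset":[0,0,0],"rotation":[0,0,0]}

```text
time: 11.68
tool_pos: [0.4809, 0.0179, 0.2157]
tool_rot: [-3.141, -0.001, -3.142]
contact_force: [0.1, 0.2, -0.7]
opening: 0.0195
```

```bash
python3 - <<'E'
from h import *
go([.4812,.0178,.218])
ims=[]
for c,(y,x) in (('scene',(190,283)),('side',(205,314))):
    d=read_camera(c); ims.append(cv2.resize(d['img'][y-20:y+70,x:x+80,::-1],None,fx=5,fy=5))
    o=observe()
    print(c,'collar underside / rim predicted px',proj(d,[o['tool_pos']-[0,0,.1836-.0975],[.4803,.0183,.08]]))
cv2.imwrite('pics/z12.png',np.hstack(ims))
E
```

```text
pos [0.4809 0.0179 0.2157] rot [-3.1413e+00 -9.0000e-04 -3.1415e+00] t 11.68 open 0.0195 F [ 0.1  0.2 -0.7]
offset tool mm [-0.3 -0.1 -2.3] ideal-frame [-0.3 -0.1 -2.3] rotvec [-0.0003 -0.0009  0.0001]
scene collar underside / rim predicted px [[323.61986979 209.35693074]
 [323.34304736 230.78159936]]
side collar underside / rim predicted px [[354.59712033 220.84383476]
 [353.42942766 243.72256498]]
```

View pics/z12.png

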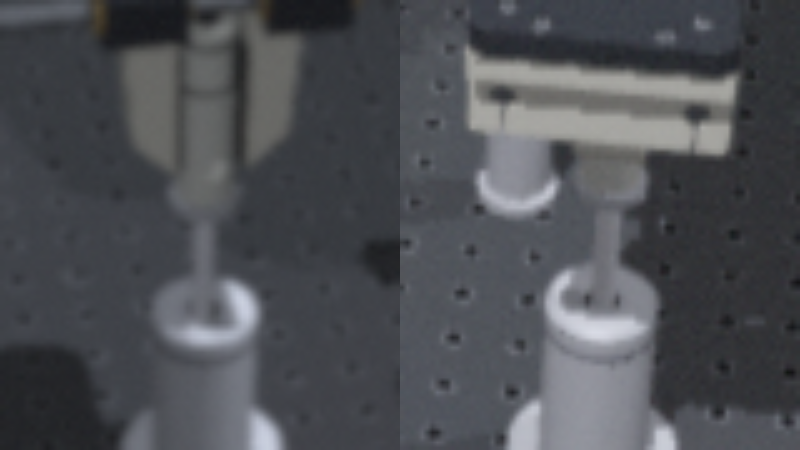

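The stem is down the hole and centred, with the tip about 48 mm deep. The collar at (324,209) in the scene view matches its prediction. I'll hold here for more than 1.5 s.

apply_moves:
  motion:
    - {"offset":[0,0,0],"rotation":[0,0,0]}
    - {"offset":[0,0,0],"rotation":[0,0,0]}
    - {"offset":[0,0,0],"rotation":[0,0,0]}
    - {"offset":[0,0,0],"rotation":[0,0,0]}
    - {"offset":[0,0,0],"rotation":[0,0,0]}
    - {"offset":[0,0,0],"rotation":[0,0,0]}
    - {"offset":[0,0,0],"rotation":[0,0,0]}
    - {"offset":[0,0,0],"rotation":[0,0,0]}
    - {"offset":[0,0,0],"rotation":[0,0,0]}
    - {"offset":[0,0,0],"rotation":[0,0,0]}

```text
time: 12.62
tool_pos: [0.4816, 0.0178, 0.2172]
tool_rot: [-3.141, 0.002, -3.142]
contact_force: [-0.4, -0.1, -0.6]
opening: 0.0194
```

apply_moves:
  motion:
    - {"offset":[0,0,0],"rotation":[0,0,0]}
    - {"offset":[0,0,0],"rotation":[0,0,0]}
    - {"offset":[0,0,0],"rotation":[0,0,0]}
    - {"offset":[0,0,0],"rotation":[0,0,0]}
    - {"offset":[0,0,0],"rotation":[0,0,0]}
    - {"offset":[0,0,0],"rotation":[0,0,0]}
    - {"offset":[0,0,0],"rotation":[0,0,0]}
    - {"offset":[0,0,0],"rotation":[0,0,0]}

```text
time: 13.28
tool_pos: [0.4815, 0.0178, 0.2171]
tool_rot: [-3.141, 0.002, -3.141]
contact_force: [-0.5, -0.2, -0.9]
opening: 0.0196
```

```bash
python3 - <<'E'
from h import *
go([.4812,.0178,.218])
E
```

```text
pos [0.4815 0.0178 0.2171] rot [-3.1409e+00  2.0000e-03 -3.1415e+00] t 13.28 open 0.0196 F [-0.5 -0.2 -0.9]
offset tool mm [ 0.3 -0.  -0.9] ideal-frame [ 0.3 -0.  -0.9] rotvec [-0.0007  0.002   0.0001]
```

apply_moves:
  motion:
    - {"offset":[0,0,-10],"rotation":[0,0.001,0]}
    - {"offset":[0,0,-10],"rotation":[0,0,0]}
    - {"offset":[0,0,-10],"rotation":[0,0,0]}
    - {"offset":[0,0,0],"rotation":[0,0,0]}

```text
time: 13.62
tool_pos: [0.4811, 0.0179, 0.2474]
tool_rot: [-3.141, -0.001, -3.142]
contact_force: [1.7, 0.7, -1.5]
opening: 0.0194
```

apply_moves:
  motion:
    - {"offset":[0,0,-12],"rotation":[0,0,0]}
    - {"offset":[0,0,-12],"rotation":[0,0,0]}
    - {"offset":[0,0,-20],"rotation":[0,0,0]}
    - {"offset":[0,0,-20],"rotation":[0,0,0]}
    - {"offset":[0,0,-20],"rotation":[0,0,0]}
    - {"offset":[0,0,-20],"rotation":[0,0,0]}
    - {"offset":[0,0,0],"rotation":[0,0,0]}

```text
time: 14.2
tool_pos: [0.4801, 0.018, 0.3517]
tool_rot: [3.141, -0.008, 3.142]
contact_force: [-0.1, 0.4, -0.5]
opening: 0.02
```

```bash
python3 - <<'E'
from h import *
go([.580,.232,.335])
E
```

```text
pos [0.4801 0.018  0.3517] rot [ 3.1412 -0.0075  3.1415] t 14.2 open 0.02 F [-0.1  0.4 -0.5]
offset tool mm [-100.  214.   16.] ideal-frame [-99.9 214.   16.7] rotvec [ 0.0004 -0.0075 -0.    ]
```

apply_moves:
  motion:
    - {"offset":[-8,17,0],"rotation":[0,-0.007,0]}
    - {"offset":[-10,21,0],"rotation":[0,0,0]}
    - {"offset":[-10,21,0],"rotation":[0,0,0]}
    - {"offset":[-10,21,0],"rotation":[0,0,0]}
    - {"offset":[-10,21,0],"rotation":[0,0,0]}
    - {"offset":[0,0,0],"rotation":[0,0,0]}

```text
time: 14.7
tool_pos: [0.5293, 0.1218, 0.3454]
tool_rot: [-3.141, -0.004, 3.137]
contact_force: [-1.2, -0.2, -1.6]
opening: 0.0199
```

```bash
python3 - <<'E'
from h import *
go([.580,.232,.345])
E
```

```text
pos [0.5293 0.1218 0.3454] rot [-3.1413 -0.0037  3.1369] t 14.7 open 0.0199 F [-1.2 -0.2 -1.6]
offset tool mm [-50.2 110.5   0.2] ideal-frame [-50.7 110.2   0.4] rotvec [-0.0003 -0.0037 -0.0046]
```

apply_moves:
  motion:
    - {"offset":[-8,17,0],"rotation":[0,-0.004,-0.005]}
    - {"offset":[-10,21,0],"rotation":[0,0,0]}
    - {"offset":[-10,21,0],"rotation":[0,0,0]}
    - {"offset":[-10,21,0],"rotation":[0,0,0]}
    - {"offset":[-10,21,0],"rotation":[0,0,0]}
    - {"offset":[0,0,0],"rotation":[0,0,0]}
    - {"offset":[0,0,0],"rotation":[0,0,0]}

```text
time: 15.28
tool_pos: [0.5775, 0.2254, 0.3332]
tool_rot: [-3.136, -0.013, -3.14]
contact_force: [0.4, 0.3, -1.6]
opening: 0.0194
```

```bash
python3 - <<'E'
from h import *
go([.580,.232,.32])
E
```

```text
pos [0.5775 0.2254 0.3332] rot [-3.1364 -0.0133 -3.1402] t 15.28 open 0.0194 F [ 0.4  0.3 -1.6]
offset tool mm [-2.7  6.6 13.2] ideal-frame [-2.5  6.6 13.2] rotvec [-0.0052 -0.0133  0.0014]
```

apply_moves:
  motion:
    - {"offset":[-3,6.5,6],"rotation":[-0.005,-0.013,0.001]}
    - {"offset":[0,0,0],"rotation":[0,0,0]}
    - {"offset":[0,0,0],"rotation":[0,0,0]}
    - {"offset":[0,0,0],"rotation":[0,0,0]}

```text
time: 15.62
tool_pos: [0.5791, 0.2288, 0.3239]
tool_rot: [-3.139, -0.006, 3.141]
contact_force: [-0.4, -0.8, -1.5]
opening: 0.0199
```

```bash
cat > look.py <<'E'
import sys
from h import *
tag=sys.argv[1]
go([.580,.232,.32])
x,tip,obs=tipseen(None,.11,None,tag)
h=np.array([.5786,.2319]);print('coil(fixed cams) need mm',np.round((h-x[:2])*1e3,1))
ims=[]
for (d,_),(cx,cy) in zip(obs,((457,215),(270,290))):
    ims.append(cv2.resize(d['img'][cy-45:cy+45,cx-40:cx+40,::-1],None,fx=5,fy=5,interpolation=cv2.INTER_CUBIC))
cv2.imwrite(f'pics/z{tag}.png',np.hstack(ims))
E
python3 look.py 13
```

```text
pos [0.5791 0.2288 0.3239] rot [-3.1386 -0.0058  3.1407] t 15.62 open 0.0199 F [-0.4 -0.8 -1.5]
offset tool mm [-0.9  3.3  3.9] ideal-frame [-0.9  3.2  3.9] rotvec [-0.003  -0.0058 -0.0009]
scene 24 w 4.8 shift -0.5
side 23 w 5.8 shift 1.88
fit tip [0.5766 0.2296] tilt [ 0.001  -0.0053] rms px 0.23 tcp [0.5794 0.2288 0.3244] tip-tcp mm [-2.7  0.7]
coil(fixed cams) need mm [2.  2.3]
```

View pics/z13.png

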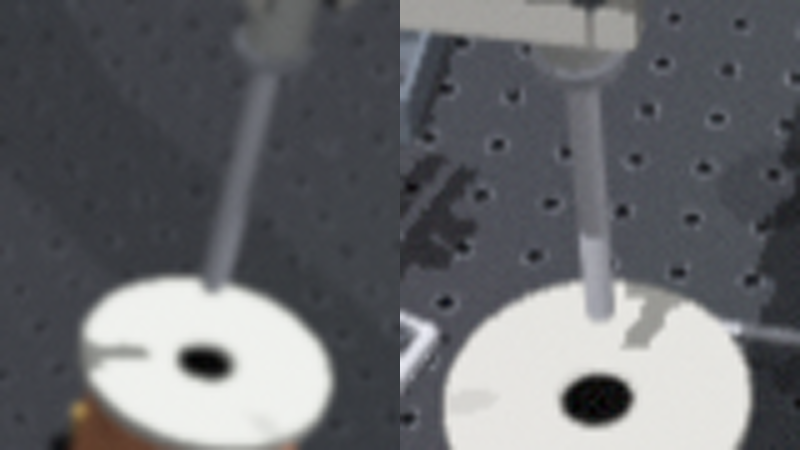

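apply_moves:
  motion:
    - {"offset":[-2.5,2.8,0],"rotation":[-0.003,-0.006,-0.001]}
    - {"offset":[0,0,0],"rotation":[0,0,0]}
    - {"offset":[0,0,0],"rotation":[0,0,0]}
    - {"offset":[0,0,0],"rotation":[0,0,0]}

```text
time: 16.05
tool_pos: [0.5823, 0.2308, 0.3257]
tool_rot: [3.141, 0.004, 3.14]
contact_force: [-0.6, -0.4, -1.1]
opening: 0.0198
```

```bash
python3 look.py 14
```

```text
pos [0.5823 0.2308 0.3257] rot [3.1406 0.0037 3.1403] t 16.05 open 0.0198 F [-0.6 -0.4 -1.1]
offset tool mm [2.3 1.2 5.7] ideal-frame [2.3 1.2 5.7] rotvec [ 0.001   0.0037 -0.0013]
scene 24 w 4.8 shift 0.0
side 23 w 5.5 shift 0.63
fit tip [0.5814 0.2323] tilt [-0.0075 -0.0138] rms px 0.32 tcp [0.5823 0.2308 0.3257] tip-tcp mm [-0.8  1.6]
coil(fixed cams) need mm [-2.8 -0.4]
```

apply_moves:
  motion:
    - {"offset":[2,-0.4,6],"rotation":[0.001,0.004,-0.001]}
    - {"offset":[0,0,0],"rotation":[0,0,0]}
    - {"offset":[0,0,0],"rotation":[0,0,0]}
    - {"offset":[0,0,0],"rotation":[0,0,0]}

```text
time: 16.48
tool_pos: [0.5798, 0.2304, 0.3187]
tool_rot: [-3.141, -0.002, -3.142]
contact_force: [-0.2, 1.2, -1.4]
opening: 0.0194
```

```bash
python3 look.py 15
```

```text
pos [0.5798 0.2304 0.3187] rot [-3.1412e+00 -1.5000e-03 -3.1415e+00] t 16.48 open 0.0194 F [-0.2  1.2 -1.4]
offset tool mm [-0.2  1.6 -1.3] ideal-frame [-0.2  1.6 -1.3] rotvec [-0.0004 -0.0015  0.0001]
scene 24 w 4.8 shift -0.38
side 24 w 5.8 shift 1.25
fit tip [0.5782 0.2309] tilt [-0.0011 -0.002 ] rms px 0.45 tcp [0.58   0.2304 0.319 ] tip-tcp mm [-1.7  0.5]
coil(fixed cams) need mm [0.4 1. ]
```

View pics/z15.png

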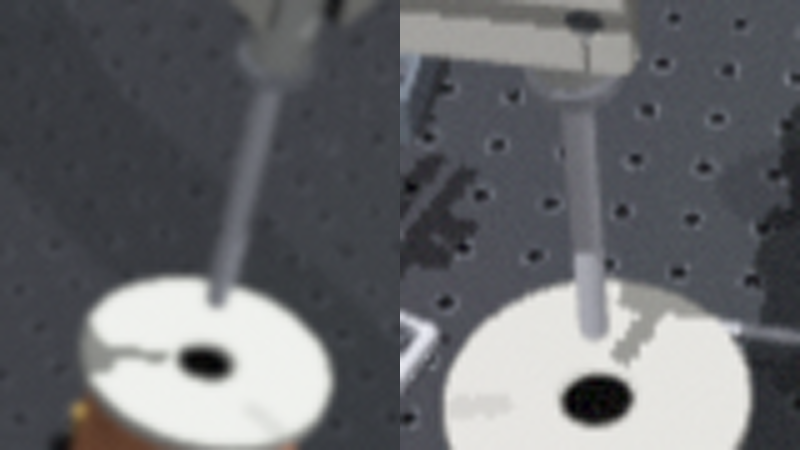

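apply_moves:
  motion:
    - {"offset":[-0.3,1.0,6],"rotation":[0,-0.001,0]}
    - {"offset":[0,0,6],"rotation":[0,0,0]}
    - {"offset":[0,0,0],"rotation":[0,0,0]}
    - {"offset":[0,0,0],"rotation":[0,0,0]}

```text
time: 16.92
tool_pos: [0.5804, 0.2316, 0.3057]
tool_rot: [-3.141, 0.0, -3.141]
contact_force: [0.3, -0.1, -1.1]
opening: 0.0196
```

```bash
python3 look.py 16
```

```text
pos [0.5804 0.2316 0.3057] rot [-3.1414e+00  3.0000e-04 -3.1414e+00] t 16.92 open 0.0196 F [ 0.3 -0.1 -1.1]
offset tool mm [  0.3   0.4 -14.3] ideal-frame [  0.4   0.4 -14.3] rotvec [-0.0002  0.0003  0.0002]
scene 24 w 4.5 shift -0.25
side 19 w 5.8 shift 1.13
fit tip [0.5786 0.232 ] tilt [0.0036 0.0012] rms px 0.5 tcp [0.5804 0.2316 0.3058] tip-tcp mm [-1.8  0.4]
coil(fixed cams) need mm [ 0.  -0.1]
```

View pics/z16.png

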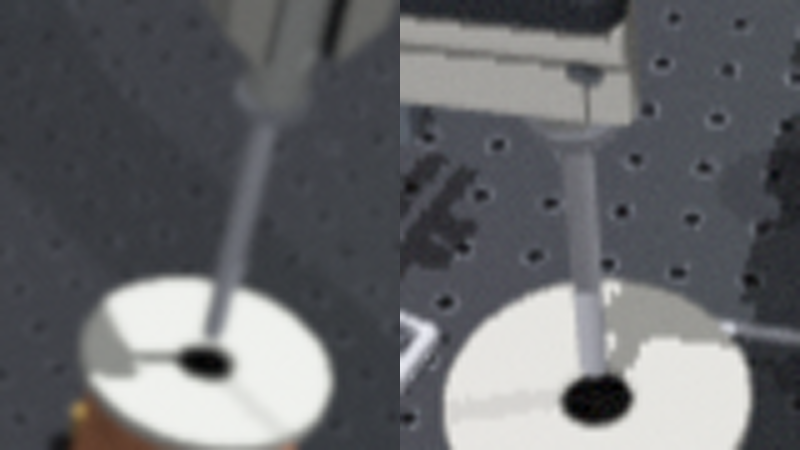

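The tip is just above the mouth and lined up with the bore centre in both views. I'll lower it in small steps.

apply_moves:
  motion:
    - {"offset":[0,0,6],"rotation":[0,0,0]}
    - {"offset":[0,0,6],"rotation":[0,0,0]}
    - {"offset":[0,0,0],"rotation":[0,0,0]}
    - {"offset":[0,0,0],"rotation":[0,0,0]}

```text
time: 17.35
tool_pos: [0.5805, 0.2316, 0.2928]
tool_rot: [-3.142, 0.001, -3.141]
contact_force: [0.2, -0.2, -0.5]
opening: 0.0197
```

```bash
python3 look.py 17; python3 -c "
from h import *
o=observe();d=read_camera('side')
print(proj(d,[[.5804-.0018,.232,z] for z in (.1222,.2172)]))"
```

```text
pos [0.5805 0.2316 0.2928] rot [-3.1415e+00  1.0000e-03 -3.1415e+00] t 17.35 open 0.0197 F [ 0.2 -0.2 -0.5]
offset tool mm [  0.4   0.4 -27.2] ideal-frame [  0.5   0.4 -27.2] rotvec [-0.0001  0.001   0.0001]
scene 24 w 4.5 shift -0.19
side 15 w 5.8 shift 1.0
fit tip [0.5797 0.2315] tilt [-0.0102  0.0087] rms px 0.21 tcp [0.5805 0.2316 0.2929] tip-tcp mm [-0.8 -0.1]
coil(fixed cams) need mm [-1.1  0.4]
[[268.5485862  317.91308248]
 [264.74091051 268.71725751]]
```

View pics/z17.png

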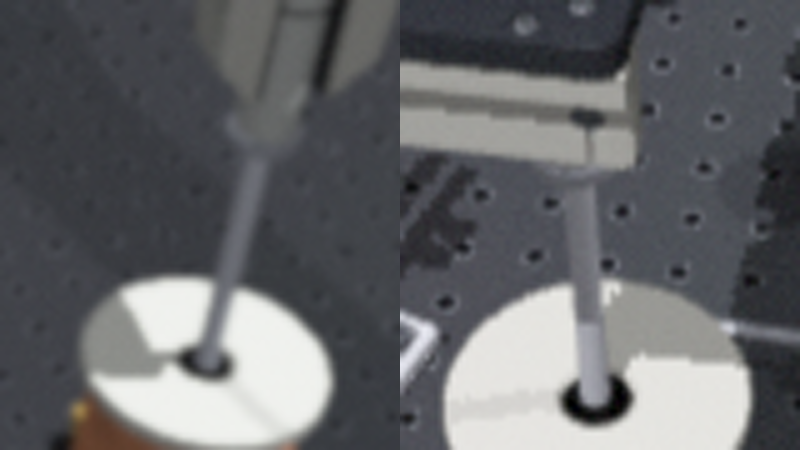

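apply_moves:
  motion:
    - {"offset":[0,0,6],"rotation":[0,0.001,0]}
    - {"offset":[0,0,6],"rotation":[0,0,0]}
    - {"offset":[0,0,6],"rotation":[0,0,0]}
    - {"offset":[0,0,0],"rotation":[0,0,0]}
    - {"offset":[0,0,0],"rotation":[0,0,0]}

```text
time: 17.92
tool_pos: [0.5807, 0.2316, 0.2735]
tool_rot: [3.141, 0.001, -3.141]
contact_force: [0.6, -0.7, -1.1]
opening: 0.0197
```

```bash
python3 look.py 18
```

```text
pos [0.5807 0.2316 0.2735] rot [ 3.1414e+00  1.0000e-03 -3.1415e+00] t 17.92 open 0.0197 F [ 0.6 -0.7 -1.1]
offset tool mm [  0.6   0.4 -46.5] ideal-frame [  0.7   0.4 -46.5] rotvec [0.0002 0.001  0.0001]
scene 18 w 4.4 shift -0.19
side 12 w 5.6 shift 0.75
fit tip [0.5801 0.2309] tilt [-0.0149  0.0187] rms px 0.2 tcp [0.5807 0.2316 0.2736] tip-tcp mm [-0.6 -0.7]
coil(fixed cams) need mm [-1.5  1. ]
```

View pics/z18.png

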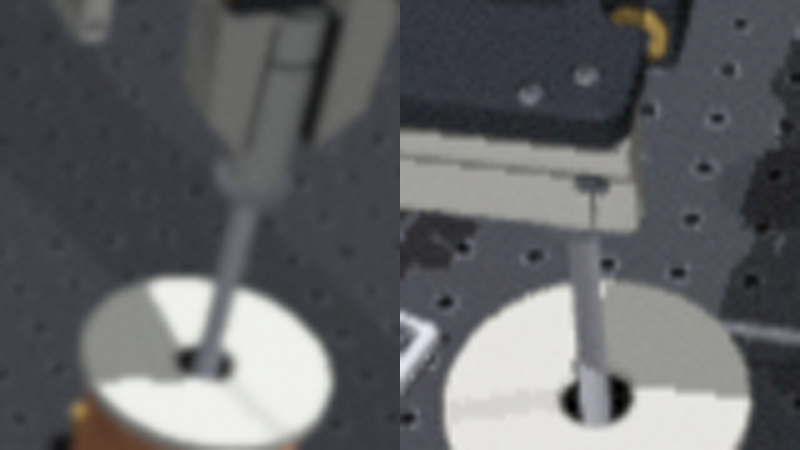

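apply_moves:
  motion:
    - {"offset":[0.4,0.1,6],"rotation":[0,0.001,0]}
    - {"offset":[0,0,6],"rotation":[0,0,0]}
    - {"offset":[0,0,0],"rotation":[0,0,0]}
    - {"offset":[0,0,0],"rotation":[0,0,0]}

```text
time: 18.35
tool_pos: [0.5805, 0.2318, 0.2609]
tool_rot: [3.141, 0.001, -3.142]
contact_force: [-0.1, -0.2, -0.8]
opening: 0.0198
```

```bash
python3 -c "
from h import *
go([.5803,.2317,.2436])"
```

```text
pos [0.5805 0.2318 0.2609] rot [ 3.1411e+00  1.0000e-03 -3.1415e+00] t 18.35 open 0.0198 F [-0.1 -0.2 -0.8]
offset tool mm [ 0.2 -0.1 17.3] ideal-frame [ 0.2 -0.1 17.3] rotvec [0.0005 0.001  0.0001]
```

apply_moves:
  motion:
    - {"offset":[0.2,0,6],"rotation":[0,0.001,0]}
    - {"offset":[0,0,6],"rotation":[0,0,0]}
    - {"offset":[0,0,4],"rotation":[0,0,0]}
    - {"offset":[0,0,0],"rotation":[0,0,0]}
    - {"offset":[0,0,0],"rotation":[0,0,0]}

```text
time: 18.77
tool_pos: [0.5801, 0.2318, 0.2428]
tool_rot: [3.141, -0.001, -3.142]
contact_force: [0.7, 0.2, -1.4]
opening: 0.0198
```

```bash
python3 -c "
from h import *
go([.5803,.2317,.2436])"; python3 look.py 19; python3 - <<'E'
from h import *
# all-camera check; collar predicted px
o=observe()
for c in('scene','side'):
    d=read_camera(c); print(c,'collar mid pred',proj(d,[[.5786,.2319,.1575],[.5786,.2319,.11]]))
E
```

```text
pos [0.5801 0.2318 0.2428] rot [ 3.1412e+00 -6.0000e-04 -3.1415e+00] t 18.77 open 0.0198 F [ 0.7  0.2 -1.4]
offset tool mm [-0.2 -0.1 -0.8] ideal-frame [-0.2 -0.1 -0.8] rotvec [ 0.0004 -0.0006  0.0001]
pos [0.5801 0.2318 0.2428] rot [ 3.1412e+00 -6.0000e-04 -3.1415e+00] t 18.77 open 0.0198 F [ 0.7  0.2 -1.4]
offset tool mm [  0.2   0.3 -77.2] ideal-frame [  0.1   0.2 -77.2] rotvec [ 0.0004 -0.0006  0.0001]
scene 3 w 4.2 shift -0.37
side 5 w 5.8 shift 1.12
fit tip [0.5828 0.221 ] tilt [-0.0632  0.1412] rms px 0.04 tcp [0.5802 0.2318 0.2431] tip-tcp mm [  2.6 -10.8]
coil(fixed cams) need mm [-4.2 10.9]
scene collar mid pred [[463.18289003 219.9286922 ]
 [457.61733878 241.53885545]]
side collar mid pred [[267.22650542 300.55383741]
 [269.00672399 323.59373594]]
```

View pics/z19.png

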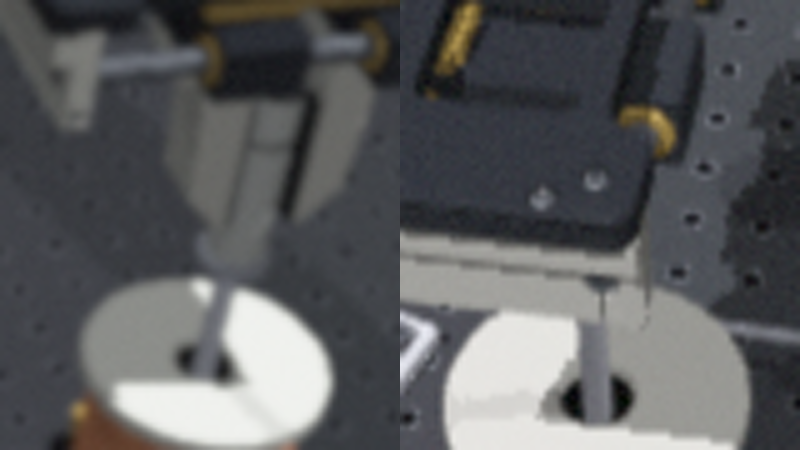

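The pen is at depth. The collar is at (463,220), where it was predicted, and the stem is centred in the mouth in both views. I'll let it settle and check once more.

apply_moves:
  motion:
    - {"offset":[0,0,0],"rotation":[0,0,0]}
    - {"offset":[0,0,0],"rotation":[0,0,0]}
    - {"offset":[0,0,0],"rotation":[0,0,0]}
    - {"offset":[0,0,0],"rotation":[0,0,0]}
    - {"offset":[0,0,0],"rotation":[0,0,0]}
    - {"offset":[0,0,0],"rotation":[0,0,0]}

```text
time: 19.47
tool_pos: [0.5807, 0.2319, 0.2445]
tool_rot: [3.14, 0.002, -3.141]
contact_force: [0.8, 0.0, -0.1]
opening: 0.0195
```

```bash
python3 - <<'E'
from h import *
go([.5803,.2317,.2436]);print(np.abs(observe()['qvel']).max())
for i in range(6): read_camera('side')
go([.5803,.2317,.2436]);print(np.abs(observe()['qvel']).max())
E
```

```text
pos [0.5807 0.2319 0.2445] rot [ 3.1404e+00  2.3000e-03 -3.1415e+00] t 19.47 open 0.0195 F [ 0.8  0.  -0.1]
offset tool mm [ 0.4 -0.2  0.9] ideal-frame [ 0.4 -0.2  0.9] rotvec [0.0011 0.0023 0.0001]
0.001492697943984365
pos [0.5806 0.2319 0.2444] rot [ 3.1404e+00  2.1000e-03 -3.1415e+00] t 19.77 open 0.0195 F [ 0.1  0.1 -1.3]
offset tool mm [ 0.3 -0.2  0.8] ideal-frame [ 0.3 -0.2  0.8] rotvec [0.0012 0.0021 0.0001]
0.0016097583198880655
```

Still and within 1 mm of the target pose, so I'm handing in.

```bash
python3 -c "
from h import *
print(hand_in())"
```

```text
the job is handed in; nothing more can be done
None
```

The job is handed in at about 20 s, with the pen held upright in the coil bore. `hand_in()` gives no verdict, so I can't confirm it passed.

- **Zeroing:** I took the pen out of its holder and dipped the stem about 46–48 mm down the zero-field chamber's hole. It stayed there about 1.8 s, and no contact force showed above the roughly 2 N sensor noise.
- **In the coil:** I centred the stem over the bore using the scene and side cameras, then lowered it in small steps. The tip's calculated height is about 61 mm, against a target of 60 mm.
- **Last checks:**
  - The arm was still (joint speeds below 0.002 rad/s) and its tilt was about 0.002 rad.
  - The gripper opening was 19.5 mm on the 20 mm handle, so the pen is still gripped.
  - The stem was centred in the mouth to about 1 mm in both views, and the collar showed where it should at this depth.
- **Disagreements:**
  - The automatic stem fit failed at full depth because too little stem was visible, so the tip's position there rests on the views of the mouth and the arm's pose.
  - The fixed and wrist cameras differed by 1–2 mm. I went by the fixed cameras, which see the tip and the hole in the same picture.
- **Bystanders:** nothing looked moved in the pictures I viewed, but I did not measure their positions again at the end.

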